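# Load the steaming pot with pumpkin and put its lid on

### The job

Get the pot ready for steaming the pumpkin: stand the perforated steamer plate on its legs in the pot, then lay both pieces of pumpkin flat on it the way up they lie now, one on each side of the centre post and clear of it, and last of all close the pot with the lid that fits it, fully seated. Set each thing down rather than dropping it, let go of everything, and leave the pot and all the other things where they are.

Things in the scene. Friction and masses are not known exactly. Their poses are not given: they have to be found in the camera images.
- pot: Open round steel pot, 1.4 kg, loose on the table. Outside diameter 176 mm (182 at the rim), inside 168 mm; rim 104 mm and inner floor 5 mm above its underside. Loop handles at its +y and -y reach 112 mm from the axis, 70 to 82 mm high. Origin: centre of the underside, z up. Pot, steamer plate and both lids stand at the four corners round the chopping board, differently each time.
- steamer_plate: Perforated round aluminium plate, 150 mm in diameter, on three legs, 0.2 kg. Its top face is 36 mm above the foot of the legs. To lift it by: a centre post 10 mm thick with a black cylindrical knob, 20 mm in diameter, 66 to 88 mm above the foot. In the pot it has 9 mm of room all round. Origin: on the axis at the foot of the legs, z up.
- large_pumpkin: Larger cut piece of pumpkin, orange flesh, dark green rind on one curved side, 85 g, lying on the white chopping board (12 mm thick). 58 mm long (its x; the two ends flat and parallel), 42 mm wide (its y, rind to +y, bowed 7 mm), 40 mm high. Origin: centre of its underside, z up. Both pieces and the sweet potato lie side by side in a row along the board, in changing order.
- small_pumpkin: Smaller cut piece of pumpkin, same shape, 50 g, lying on the chopping board: 46 mm long (its x; the two ends flat and parallel), 36 mm wide (its y, rind to +y), 32 mm high. Origin: centre of its underside, z up.
- large_lid: Round steel lid that fits the pot, 182 mm in diameter, 0.32 kg, lying right way up on the table. A ring under it, 156 mm in diameter and 5 mm deep, drops inside the pot's rim: seated, its origin is 99 mm above the pot's. Black cylindrical knob, 32 mm in diameter, 32 to 56 mm above the origin; the steel dome below reaches 20 mm. Origin: on the axis, underside of the ring, z up.
- small_lid: Similar but smaller steel lid, 132 mm in diameter, with a black knob 24 mm in diameter and 56 mm high. It belongs to the small saucepan and is too small for the pot: leave it lying. Origin: on the axis, underside, z up.
- sweet_potato: Whole sweet potato, purple-red skin, 113 mm long (its x), 40 mm thick, lying on the chopping board beside or between the pumpkin pieces: leave it lying. Origin: underside, below its middle.
Mind the look-alikes: they are no part of the job. Leave any red or turquoise look-alike of the small_pumpkin alone.

How it is judged:
By the outcome, as a careful person would: the job done as asked, in the order asked, and still so for the second after the job is handed in, with the robot touching nothing.
It also fails if it takes over 128 s, if anything falls off the work surface, if the arm or the gripper's body presses on something with over 40 N, if the wrist force passes 120 N, or if a joint passes its speed limit or range.

### The arm

A 7-joint arm with a two-finger parallel gripper is mounted at the origin on the work surface. World frame = base frame: x ahead of the robot, y to its left, z up, the work surface at z = 0. Lengths are in m, angles in rad, forces in N, time in s.
With the tool pointing down it reaches from about 0.4 to 0.85 m from the base axis. Payload 10.4 kg.
Tool frame: the origin (TCP) lies between the finger pads; the fingertips stand 14 mm ahead of it and the grasp point (between the pads) lies 5 mm behind it; z points along the fingers, y is the direction in which the jaws open and shut (so a half turn about z gives the same grasp; the last joint's range is limited). The gripper opens to 87 mm and grips with 3 to 60 N. Pads are 19 mm wide; open, the fingers measure 117 mm over their backs; the gripper's body (75 mm by 190 mm) begins 51 mm behind the grasp point.
Start: joints at [1.162, 0.332, -0.065, 1.46, 0.022, 1.35, -0.088], TCP at [0.235, -0.579, 0.237] pointing down, gripper open.
Joint ranges: [-2.6, 2.6], [-0.5, 2.12], [-1.47, 1.34], [0.16, 2.42], [-1.27, 4.41], [0.06, 2.06], [-2.6, 2.6]. Speed limits (rad/s): [2.22, 2.22, 2.79, 2.79, 3.14, 3.14, 3.14].

### API

Orientations are given as a unit quaternion [x, y, z, w].
In Python, from bench import readout, camera, calibration, order gives the robot as it stands.
- The arm moves only by the tool apply_moves, never from a script. Its argument "deltas" is a list of rows, each an object with "translation": the shift along the world's x, y, z in m, a list of three; "turn": the turn, a rotation vector about the world's x, y, z in rad, a list of three; "hand": the finger opening in m, from 0 to 0.087. A call has 1 to 5 rows; each row shifts and turns the pose as measured when the row begins; what a row does not reach is not made up. A row lasts 1/10 s, in which the tool goes at most 50 mm and 8.59 degrees, less where a joint would pass 70% of its speed; a pose out of reach is approached as far as the arm can. A call with a gripper value outside its range is refused whole. The fingers move at their own pace and stop on an object; "newtons" is the grip in N (left out, the last holds). Time passes only in rows, so rows that do not move let the fingers close. It gives the time, the measured TCP pose, the force and the opening at its end, in the units of the state.
- readout.read_state(): the state, without advancing time (a new reading comes with each control period).
- camera(name): name is "scene" or "top"; returns the picture (420x560x3 uint8, red, green, blue); there is no depth.
- calibration(name): a dict with "fx", "fy", "cx", "cy" (pixels), "D" ([k1, k2, p1, p2, k3] as OpenCV has them; the pictures are not rectified), "extrinsics" (4x4, takes a point from world to camera coordinates). Camera axes: x right, y down, z forward; pixel columns grow to the right and rows downward; lengths in m; the calibration is good to about 2 mm. A picture is of the moment at which its call begins. calibration takes no time and is no camera call.
- order.close_job(): hands the job in, once; it reports no verdict.
The state is a dict: "time": time; "joint_positions": joint angles; "joint_vel": joint speeds; "joint_torque": joint torques, N m; "ee_pos": TCP position; "eef_rot": TCP orientation; "ft_force": force on the tool from outside, world axes, zero at the start; "torque": the same for the moment, N m; "width": finger opening in m.
Only numpy, scipy, OpenCV 4.12 (cv2) and the standard library are available. Lean on these libraries where they do the work, as an engineer would, in place of code of your own. Each camera call takes 0.05 s, during which the arm holds its last target. There are 200 camera calls.

## Working session

There is one attempt and no reset: what is moved stays moved. The work goes in short steps, Python scripts to look and compute and a tool call to move; the robot and the scene stay as the last step left them, time stands still between calls to the robot, and variables do not carry over. Pictures are saved under pics/ and viewed, about 12 in all and at most 16, crops included, and the job is handed in when it is done.

Besides the shell and the picture viewer there is one more tool, called after "Emit:" as a command line: name --argument value ..., lists and objects as JSON in quotes. apply_moves: Moves the arm, as the interface text tells. Its arguments: {"type":"object","properties":{"deltas":{"type":"array","items":{"type":"object","properties":{"translation":{"type":"array","items":{"type":"number"}},"turn":{"type":"array","items":{"type":"number"}},"hand":{"type":"number"}}}},"newtons":{"type":"number"}},"required":["deltas"]}

```bash
mkdir -p pics; ls
python3 - <<'E'
from bench import readout,camera,calibration
import cv2,numpy as np
for n in("top","scene"):
    im=camera(n);cv2.imwrite(f"pics/{n}0.png",im[...,::-1])
    c=calibration(n);print(n,{k:np.round(v,4).tolist() for k,v in c.items()})
print(readout.read_state())
E
```

```text
pics
top {'fx': 491.0471, 'fy': 491.0471, 'cx': 275.9462, 'cy': 209.3423, 'D': [-0.1332, 0.0, 0.0, 0.0, 0.0], 'extrinsics': [[-0.0042, -1.0, -0.0046, 0.004], [-0.9968, 0.0046, -0.0793, 0.5016], [0.0793, 0.0043, -0.9968, 1.0687], [0.0, 0.0, 0.0, 1.0]]}
scene {'fx': 481.7988, 'fy': 481.7988, 'cx': 279.9758, 'cy': 208.0445, 'D': [-0.0103, 0.0, 0.0, 0.0, 0.0], 'extrinsics': [[0.7825, 0.6225, 0.0125, -0.3752], [0.5469, -0.6775, -0.4919, -0.2439], [-0.2978, 0.3917, -0.8706, 1.3387], [0.0, 0.0, 0.0, 1.0]]}
{'time': 0.1, 'joint_positions': array([ 1.16242472,  0.33280617, -0.06467949,  1.46082887,  0.02160978,
        1.34987549, -0.08853512]), 'joint_vel': array([ 0.00014629, -0.00261566, -0.00020976, -0.00060242, -0.00046447,
       -0.00093489,  0.00133065]), 'joint_torque': array([ 1.63665783e-03, -6.24543428e+01,  2.47852091e-02, -3.90721607e+01,
       -6.14928547e-02,  3.66881245e-02,  8.56444558e-05]), 'ee_pos': array([ 0.23503989, -0.57878863,  0.23584858]), 'eef_rot': array([ 9.81458188e-01,  1.91675379e-01, -1.51046332e-04, -5.92210868e-04]), 'ft_force': array([-1.12648259,  0.18026737,  0.47866063]), 'torque': array([ 0.00988468, -0.01358103,  0.01533907]), 'width': 0.08695433979272586}
```

View pics/top0.png

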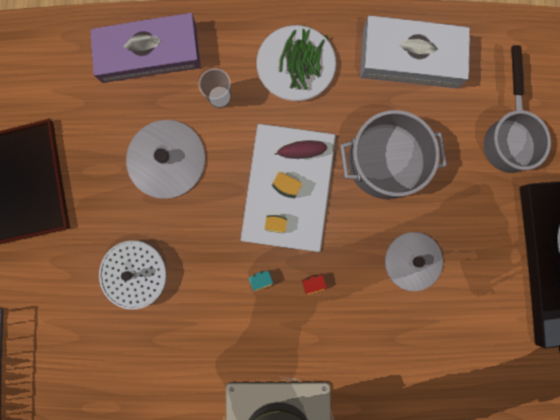

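View pics/scene0.png

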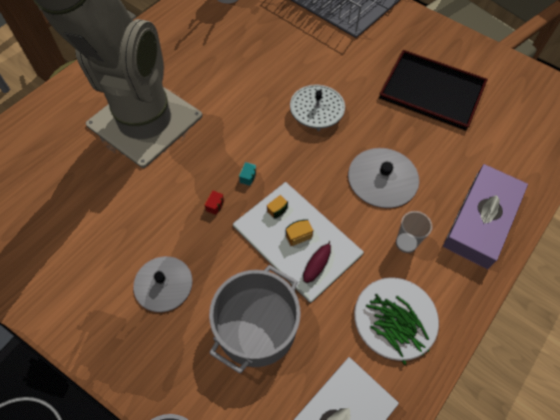

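```bash
cat > h.py <<'E'
import cv2,numpy as np
from bench import readout,camera,calibration
def cal(n):
    c=calibration(n);K=np.array([[c['fx'],0,c['cx']],[0,c['fy'],c['cy']],[0,0,1.]])
    return K,np.array(c['D'],float),np.array(c['extrinsics'],float)
def ray(n,p):
    K,D,E=cal(n);u=cv2.undistortPoints(np.array(p,float).reshape(-1,1,2),K,D).reshape(-1,2)
    return -E[:3,:3].T@E[:3,3],np.c_[u,np.ones(len(u))]@E[:3,:3]
def plane(n,p,z):
    o,d=ray(n,p);return o+d*((z-o[2])/d[:,2])[:,None]
def proj(n,P):
    K,D,E=cal(n);return cv2.projectPoints(np.array(P,float).reshape(-1,1,3),cv2.Rodrigues(E[:3,:3])[0],E[:3,3],K,D)[0].reshape(-1,2)
def circ(c,r,z):
    t=np.linspace(0,2*np.pi,73);return np.c_[c[0]+r*np.cos(t),c[1]+r*np.sin(t),0*t+z]
def blobs(m,amin=20):
    cs=cv2.findContours(m.astype(np.uint8)*255,cv2.RETR_EXTERNAL,cv2.CHAIN_APPROX_NONE)[0]
    return [c.reshape(-1,2) for c in cs if cv2.contourArea(c)>amin]
def fitc(P):
    A=np.c_[2*P[:,:2],np.ones(len(P))];s=np.linalg.lstsq(A,(P[:,:2]**2).sum(1),rcond=None)[0]
    return s[:2],np.sqrt(s[2]+s[:2]@s[:2])
E
cat > m.py <<'E'
from h import *
for n in("top","scene"):
    im=cv2.imread(f"pics/{n}0.png");hsv=cv2.cvtColor(im,cv2.COLOR_BGR2HSV);h,s,v=cv2.split(hsv)
    print(n)
    for c in blobs((h>8)&(h<28)&(s>170)&(v>150),30):
        r=cv2.minAreaRect(c);
        for z in(.052,.044):
            P=plane(n,cv2.boxPoints(r),z)[:,:2];e=np.diff(np.r_[P,P[:1]],axis=0)[:2];l=np.linalg.norm(e,axis=1)
            k=l.argmax();print(' orange px',np.round(r[0]),z,np.round(P.mean(0),4),'len',np.round(l,4),'long axis deg',np.round(np.degrees(np.arctan2(e[k,1],e[k,0])),1))
    for c in blobs((v<60),8):
        if cv2.contourArea(c)<400: print(' dark',np.round(c.mean(0),1),cv2.contourArea(c))
    m=((s<70)&(v>70)).astype(np.uint8)
    m=cv2.morphologyEx(m,cv2.MORPH_OPEN,np.ones((5,5)))
    for c in blobs(m,1000):
        P=plane(n,c,.0);print(' grey',np.round(c.mean(0)),cv2.contourArea(c),fitc(P))
E
python3 m.py
python3 - <<'E'
import cv2,numpy as np
a=cv2.imread('pics/top0.png')
s=[a[100:210,330:460],a[225:325,85:185],a[110:210,115:220],a[115:255,235:345]]
s=[cv2.resize(x,(390,290),interpolation=cv2.INTER_CUBIC) for x in s]
cv2.imwrite('pics/z0.png',np.vstack([np.hstack(s[:2]),np.hstack(s[2:])]))
E
```

```text
top
 orange px [276. 223.] 0.052 [0.4693 0.0027] len [0.0254 0.0389] long axis deg -97.9
 orange px [276. 223.] 0.044 [0.4697 0.0028] len [0.0256 0.0392] long axis deg -97.9
 orange px [292. 184.] 0.052 [ 0.5527 -0.0343] len [0.0185 0.0261] long axis deg -117.0
 orange px [292. 184.] 0.044 [ 0.5538 -0.0346] len [0.0186 0.0263] long axis deg -117.0
 orange px [282. 181.] 0.052 [ 0.5615 -0.0106] len [0.0263 0.0223] long axis deg -26.6
 orange px [282. 181.] 0.044 [ 0.5626 -0.0107] len [0.0265 0.0225] long axis deg -26.6
 dark [  0.4 363.8] 49.5
 dark [126.6 275.4] 49.0
 dark [418.6 261.5] 77.0
 dark [161.5 155.1] 124.0
 dark [ 59.1 174.5] 284.0
 dark [512.8 117.6] 18.0
 dark [172.4  64.8] 44.0
 grey [278. 399.] 2952.5 (array([ 0.05841577, -0.00029148]), np.float64(0.08942864247652156))
 grey [132. 275.] 3609.5 (array([0.35663661, 0.32923467]), np.float64(0.07785088341420178))
 grey [414. 261.] 2604.5 (array([ 0.38424049, -0.30974593]), np.float64(0.06582254861828506))
 grey [288. 188.] 9431.5 (array([ 0.55442493, -0.02619279]), np.float64(0.12996082513574228))
 grey [165. 159.] 4783.0 
[... 1560 characters left out ...]
128891, -0.03910253]), np.float64(0.09325230748798172))
 grey [162. 284.] 2479.0 (array([ 0.37991757, -0.3076608 ]), np.float64(0.06615655137192952))
 grey [294. 247.] 7886.5 (array([ 0.55065862, -0.02029547]), np.float64(0.130335306883372))
 grey [488. 212.] 4204.0 (array([0.87924542, 0.34381346]), np.float64(0.10955904469190565))
 grey [383. 178.] 3240.0 (array([0.61687134, 0.25965107]), np.float64(0.09167577463351259))
 grey [145. 128.] 2677.0 (array([-0.0024143, -0.0032597]), np.float64(0.11460311923428994))
 grey [317. 106.] 1828.0 (array([0.33910945, 0.34606049]), np.float64(0.07870905100819472))
 grey [481.  21.] 1015.0 (array([0.53840282, 0.97232983]), np.float64(0.0746942012465758))
```

View pics/z0.png

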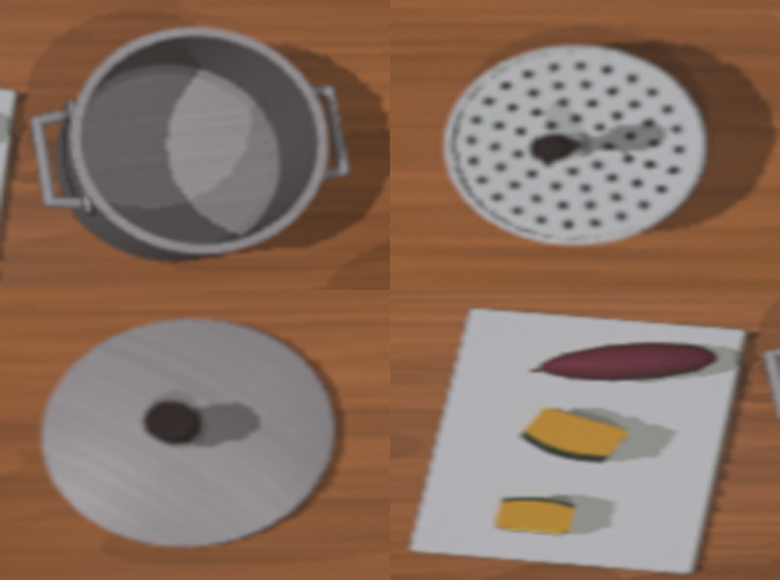

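```bash
cat > m2.py <<'E'
from h import *
def tri(pt,ps):
    (o1,d1),(o2,d2)=ray("top",[pt]),ray("scene",[ps]);d1=d1[0];d2=d2[0]
    t=np.linalg.lstsq(np.c_[d1,-d2],o2-o1,rcond=None)[0];a=o1+t[0]*d1;b=o2+t[1]*d2
    return np.round((a+b)/2,4),np.round(np.linalg.norm(a-b),4)
print('plateknob',tri((126.6,275.4),(318.2,95.3)),'lidknob',tri((161.5,155.1),(385.8,168.9)),'slid',tri((418.6,261.5),(159.1,277.6)))
I={n:cv2.imread(f"pics/{n}0.png") for n in("top","scene")}
for n in I:
    s,v=cv2.split(cv2.cvtColor(I[n],cv2.COLOR_BGR2HSV))[1:]
    m=((s<70)&(v>70)).astype(np.uint8);m=cv2.morphologyEx(m,cv2.MORPH_CLOSE,np.ones((7,7)))
    w={'top':[(132,275,.036,'plate'),(165,159,.007,'lid')],'scene':[(317,106,.036,'plate'),(383,178,.007,'lid')]}[n]
    for x,y,z,l in w:
        for c in blobs(m,500):
            if np.hypot(*(c.mean(0)-(x,y)))<12: print(n,l,fitc(plane(n,cv2.convexHull(c.astype(np.int32)).reshape(-1,2),z)))
    g=cv2.cvtColor(I[n],cv2.COLOR_BGR2GRAY);x0,y0=(335,95) if n=='top' else (195,255)
    ci=cv2.HoughCircles(cv2.resize(g[y0:y0+120,x0:x0+120],None,fx=4,fy=4,interpolation=cv2.INTER_CUBIC),cv2.HOUGH_GRADIENT,1,40,param1=120,param2=25,minRadius=155,maxRadius=190)
    if ci is not None:
        for q in ci[0][:3]:
            p=q[:2]/4+(x0,y0);print(n,'pot',p,q[2]/4,plane(n,[p],.104))
# large pumpkin: merged orange
im=I['top'];h,s,v=cv2.split(cv2.cvtColor(im,cv2.COLOR_BGR2HSV))
for n in I:
    h,s,v=cv2.split(cv2.cvtColor(I[n],cv2.COLOR_BGR2HSV));m=(h>8)&(h<30)&(s>140)&(v>140);
    bx=(slice(165,240),slice(255,310)) if n=='top' else (slice(190,250),slice(262,318))
    k=np.zeros(m.shape,np.uint8);k[bx]=m[bx];k=cv2.morphologyEx(k,cv2.MORPH_CLOSE,np.ones((3,3)))
    for c in blobs(k,60):
        z=.052 if ((c.mean(0)[1]<205) if n=='top' else c.mean(0)[1]>216) else .044
        P=plane(n,c,z)[:,:2];(ce,sz,a)=cv2.minAreaRect((P*1000).astype(np.float32))
        print(n,'pumpkin',z,np.round(ce,1),np.round(sz,1),round(a,1))
E
python3 m2.py
```

```text
plateknob (array([0.358 , 0.3164, 0.0793]), np.float64(0.0015)) lidknob (array([0.6198, 0.2528, 0.0459]), np.float64(0.0022)) slid (array([ 0.3838, -0.3089,  0.0433]), np.float64(0.0018))
top plate (array([0.35849592, 0.31846412]), np.float64(0.07617469588034394))
top lid (array([0.62033267, 0.25481238]), np.float64(0.091310577479422))
scene plate (array([0.35578741, 0.31866549]), np.float64(0.07708616989574985))
scene lid (array([0.61824298, 0.25493651]), np.float64(0.09198694250252641))
top pumpkin 0.044 [468.8   2.5] [42.2 29.1] 81.6
top pumpkin 0.052 [553.9 -21.4] [54.2 34.1] 62.9
scene pumpkin 0.052 [551.7 -22.4] [54.9 33.5] 62.6
scene pumpkin 0.044 [467.7   1.4] [40.8 25.3] 81.8
```

```bash
cat > m3.py <<'E'
from h import *
from scipy.optimize import least_squares
for n,p0 in(("top",(396.7,153.1)),("scene",(256,312))):
    im=cv2.imread(f"pics/{n}0.png");e=cv2.Canny(im,60,150)
    P=plane(n,np.argwhere(e)[:,::-1],.104)[:,:2];c=plane(n,[p0],.104)[0,:2];c0=c
    for tol in(.008,.005,.003,.003,.002,.002):
        d=np.linalg.norm(P-c,axis=1);q=P[abs(d-.091)<tol]
        c=least_squares(lambda x:np.linalg.norm(q-x,axis=1)-.091,c).x
    print(n,c0,c,len(q))
    for ce,r,z,col in((c,.091,.104,(0,255,0)),(c,.084,.104,(0,0,255)),(c,.084,.005,(255,0,0)),((.357,.318),.075,.036,(0,255,0)),((.619,.254),.091,.007,(0,255,0))):
        cv2.polylines(im,[np.round(proj(n,circ(ce,r,z))*8).astype(int)],True,col,1,cv2.LINE_AA,3)
    x,y=(330,95) if n=="top" else (195,260)
    cr=cv2.resize(im[y:y+125,x:x+130],None,fx=3,fy=3,interpolation=cv2.INTER_CUBIC)
    out=cr if n=="top" else np.hstack([out,cr])
cv2.imwrite("pics/pot.png",out)
E
python3 m3.py
```

```text
top [ 0.61121635 -0.25053295] [ 0.6129413  -0.24962071] 310
scene [ 0.61391913 -0.24842105] [ 0.61123896 -0.25014128] 319
```

View pics/pot.png

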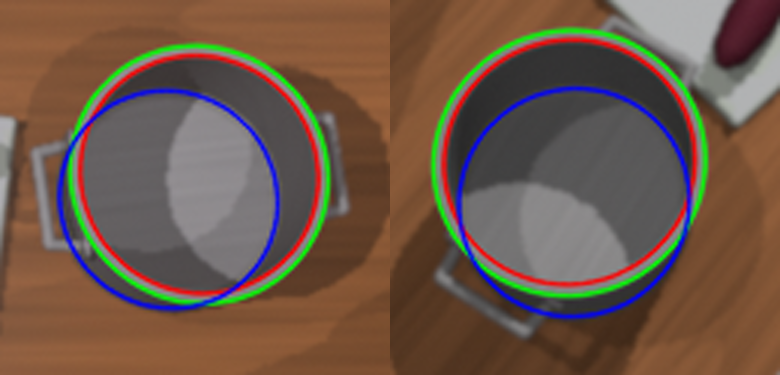

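Emit:
apply_moves --deltas '[{"translation": [0.04,0.03,0],"turn": [0,0,0],"hand": 0.06},{"translation": [0.04,0.03,0],"turn": [0,0,0],"hand": 0.06},{"translation": [0.04,0.03,0],"turn": [0,0,0],"hand": 0.06},{"translation": [0.04,0.03,0],"turn": [0,0,0],"hand": 0.06},{"translation": [0.04,0.03,0],"turn": [0,0,0],"hand": 0.06}]'

```text
time: 0.6
ee_pos: [0.4288, -0.43, 0.2335]
eef_rot: [0.983, 0.183, -0.003, -0.001]
ft_force: [0.8, -1.2, -0.0]
width: 0.0614
```

Emit:
apply_moves --deltas '[{"translation": [0,0.05,0],"turn": [0,0,0],"hand": 0.06},{"translation": [0,0.05,0],"turn": [0,0,0],"hand": 0.06},{"translation": [0,0.05,0],"turn": [0,0,0],"hand": 0.06},{"translation": [0,0.05,0],"turn": [0,0,0],"hand": 0.06},{"translation": [0,0.05,0],"turn": [0,0,0],"hand": 0.06}]'

```text
time: 1.1
ee_pos: [0.432, -0.1797, 0.2293]
eef_rot: [0.983, 0.186, -0.004, -0.004]
ft_force: [0.7, -0.3, 0.8]
width: 0.0605
```

Emit:
apply_moves --deltas '[{"translation": [0,0.05,0.002],"turn": [0,0,0],"hand": 0.06},{"translation": [0,0.05,0.002],"turn": [0,0,0],"hand": 0.06},{"translation": [0,0.05,0.002],"turn": [0,0,0],"hand": 0.06},{"translation": [0,0.05,0.002],"turn": [0,0,0],"hand": 0.06},{"translation": [0,0.05,0.002],"turn": [0,0,0],"hand": 0.06}]'

```text
time: 1.6
ee_pos: [0.4289, 0.07, 0.2383]
eef_rot: [0.983, 0.186, -0.005, -0.003]
ft_force: [1.5, -1.1, 0.3]
width: 0.06
```

Emit:
apply_moves --deltas '[{"translation": [-0.015,0.048,0],"turn": [0,0,0],"hand": 0.06},{"translation": [-0.015,0.048,0],"turn": [0,0,0],"hand": 0.06},{"translation": [-0.015,0.048,0],"turn": [0,0,0],"hand": 0.06},{"translation": [-0.015,0.048,0],"turn": [0,0,0],"hand": 0.06},{"translation": [-0.015,0.048,0],"turn": [0,0,0],"hand": 0.06}]'

```text
time: 2.1
ee_pos: [0.3531, 0.308, 0.2385]
eef_rot: [0.983, 0.185, -0.003, -0.002]
ft_force: [1.4, 0.5, -0.5]
width: 0.06
```

Emit:
apply_moves --deltas '[{"translation": [0.004,0.01,-0.02],"turn": [0,0,0],"hand": 0.06},{"translation": [0,0,-0.04],"turn": [0,0,0],"hand": 0.06},{"translation": [0,0,-0.04],"turn": [0,0,0],"hand": 0.06},{"translation": [0,0,-0.03],"turn": [0,0,0],"hand": 0.06},{"translation": [0,0,0],"turn": [0,0,0],"hand": 0.06}]'

```text
time: 2.6
ee_pos: [0.3518, 0.3264, 0.1053]
eef_rot: [0.981, 0.192, -0.003, -0.004]
ft_force: [-1.0, -0.8, 0.3]
width: 0.0599
```

```bash
cat > look.py <<'E'
import sys
from h import *
# look.py name x y z half scale : crop round a world point in both views, TCP marked
nm,x,y,z,hf=sys.argv[1],*map(float,sys.argv[2:6]);hf=int(hf);o=[]
s=readout.read_state();print(np.round(s['ee_pos'],4),np.round(s['eef_rot'],4),np.round(s['ft_force'],1),round(s['width'],4),round(s['time'],1))
for n in("top","scene"):
    im=camera(n);cv2.imwrite(f"pics/{nm}_{n}.png",im[...,::-1]);im=im[...,::-1].copy()
    u,v=np.round(proj(n,[[x,y,z]])[0]).astype(int);u=min(max(u,hf),560-hf);v=min(max(v,hf),420-hf)
    print(n,'crop',u-hf,v-hf,'tcp px',np.round(proj(n,[s['ee_pos']])[0],1))
    o.append(cv2.resize(im[v-hf:v+hf,u-hf:u+hf],(400,400),interpolation=cv2.INTER_CUBIC))
cv2.imwrite(f"pics/{nm}.png",np.hstack(o))
E
python3 look.py a 0.357 0.318 0.08 50
```

```text
[0.3518 0.3264 0.1053] [ 0.9815  0.1915 -0.0027 -0.0045] [-1.  -0.8  0.3] 0.0599 2.6
top crop 76 226 tcp px [118.3 279.4]
scene crop 269 45 tcp px [319.6  85.1]
```

View pics/a.png

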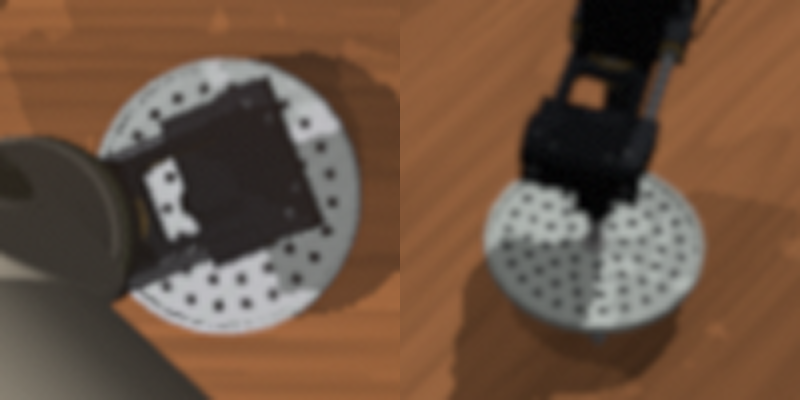

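Emit:
apply_moves --deltas '[{"translation": [0.005,-0.008,-0.01],"turn": [0,0,0],"hand": 0.06},{"translation": [0,0,-0.012],"turn": [0,0,0],"hand": 0.06},{"translation": [0,0,-0.009],"turn": [0,0,0],"hand": 0.06},{"translation": [0,0,0],"turn": [0,0,0],"hand": 0.06}]'

```text
time: 3.1
ee_pos: [0.3621, 0.3201, 0.0799]
eef_rot: [0.982, 0.19, 0.003, -0.006]
ft_force: [0.7, -0.3, 0.1]
width: 0.06
```

Emit:
apply_moves --deltas '[{"translation": [-0.004,-0.002,-0.006],"turn": [0,0,0],"hand": 0.06},{"translation": [0,0,0],"turn": [0,0,0],"hand": 0.06}]'

```text
time: 3.3
ee_pos: [0.3578, 0.3182, 0.0736]
eef_rot: [0.982, 0.19, 0.003, -0.006]
ft_force: [-0.2, -0.1, -0.1]
width: 0.0602
```

Run:
```python
from h import *
for i in range(3):
    s=readout.read_state();print(s['ee_pos'],s['eef_rot'],s['joint_positions'])
```

```text
[0.35775096 0.31822435 0.07363723] [ 0.98172084  0.19019442  0.00332657 -0.00626106] [ 0.02835711  0.30205287 -0.93240744  1.98904284  0.28614361  0.97491402
 -2.2302698 ]
[0.35775096 0.31822435 0.07363723] [ 0.98172084  0.19019442  0.00332657 -0.00626106] [ 0.02835711  0.30205287 -0.93240744  1.98904284  0.28614361  0.97491402
 -2.2302698 ]
[0.35775096 0.31822435 0.07363723] [ 0.98172084  0.19019442  0.00332657 -0.00626106] [ 0.02835711  0.30205287 -0.93240744  1.98904284  0.28614361  0.97491402
 -2.2302698 ]
```

Emit:
apply_moves --deltas '[{"translation": [0,0,0],"turn": [-0.0135,0.004,0],"hand": 0.06},{"translation": [0,0,0],"turn": [0,0,0],"hand": 0.02},{"translation": [0,0,0],"turn": [0,0,0],"hand": 0.005},{"translation": [0,0,0],"turn": [0,0,0],"hand": 0.005},{"translation": [0,0,0],"turn": [0,0,0],"hand": 0.005}]' --newtons 30

```text
time: 3.8
ee_pos: [0.3579, 0.319, 0.0744]
eef_rot: [0.982, 0.191, 0.0, 0.0]
ft_force: [0.2, 0.1, 0.3]
width: 0.0357
```

Emit:
apply_moves --deltas '[{"translation": [0,0,0],"turn": [0,0,0],"hand": 0.005},{"translation": [0,0,0],"turn": [0,0,0],"hand": 0.005},{"translation": [0,0,0.01],"turn": [0,0,0],"hand": 0.005}]'

```text
time: 4.1
ee_pos: [0.3573, 0.3183, 0.0838]
eef_rot: [0.982, 0.191, -0.001, 0.001]
ft_force: [-0.3, -0.4, -2.1]
width: 0.0193
```

Emit:
apply_moves --deltas '[{"translation": [0,0,0.03],"turn": [0,0,0],"hand": 0.005},{"translation": [0,0,0.035],"turn": [0,0,0],"hand": 0.005},{"translation": [0,0,0.035],"turn": [0,0,0],"hand": 0.005},{"translation": [0.01,-0.01,0.025],"turn": [0,0,0],"hand": 0.005},{"translation": [0.02,-0.03,0],"turn": [0,0,0],"hand": 0.005}]'

```text
time: 4.6
ee_pos: [0.3829, 0.2812, 0.2166]
eef_rot: [0.981, 0.196, -0.001, -0.0]
ft_force: [0.2, -0.0, -2.4]
width: 0.0188
```

Emit:
apply_moves --deltas '[{"translation": [0.018,-0.036,0],"turn": [0,0,0],"hand": 0.005},{"translation": [0.018,-0.036,0.001],"turn": [0,0,0],"hand": 0.005},{"translation": [0.018,-0.036,0.001],"turn": [0,0,0],"hand": 0.005},{"translation": [0.018,-0.036,0.001],"turn": [0,0,0],"hand": 0.005},{"translation": [0.018,-0.036,0.001],"turn": [0,0,0],"hand": 0.005}]'

```text
time: 5.1
ee_pos: [0.4742, 0.0967, 0.2254]
eef_rot: [0.98, 0.199, 0.001, -0.0]
ft_force: [0.5, 1.3, -1.6]
width: 0.0189
```

Emit:
apply_moves --deltas '[{"translation": [0.018,-0.036,0],"turn": [0,0,0],"hand": 0.005},{"translation": [0.018,-0.036,0.001],"turn": [0,0,0],"hand": 0.005},{"translation": [0.018,-0.036,0.001],"turn": [0,0,0],"hand": 0.005},{"translation": [0.018,-0.036,0.001],"turn": [0,0,0],"hand": 0.005},{"translation": [0.018,-0.036,0.001],"turn": [0,0,0],"hand": 0.005}]'

```text
time: 5.6
ee_pos: [0.5657, -0.0908, 0.2328]
eef_rot: [0.98, 0.2, 0.002, 0.0]
ft_force: [0.5, 0.3, -1.9]
width: 0.0189
```

Remaining: (+0.046, −0.159).

Emit:
apply_moves --deltas '[{"translation": [0.012,-0.04,0],"turn": [0,0,0],"hand": 0.005},{"translation": [0.012,-0.04,0],"turn": [0,0,0],"hand": 0.005},{"translation": [0.012,-0.04,0],"turn": [0,0,0],"hand": 0.005},{"translation": [0.008,-0.03,0],"turn": [0,0,0],"hand": 0.005},{"translation": [0,0,0],"turn": [0,0,0],"hand": 0.005}]'

```text
time: 6.1
ee_pos: [0.6097, -0.2534, 0.234]
eef_rot: [0.98, 0.197, 0.002, -0.0]
ft_force: [-0.9, 0.7, -2.0]
width: 0.0188
```

```bash
python3 look.py b 0.612 -0.25 0.12 70
```

```text
[ 0.6097 -0.2534  0.234 ] [ 9.804e-01  1.970e-01  1.700e-03 -5.000e-04] [-0.9  0.7 -2. ] 0.0188 6.1
top crop 328 81 tcp px [415.2 140.2]
scene crop 184 240 tcp px [250.1 290.4]
```

View pics/b.png

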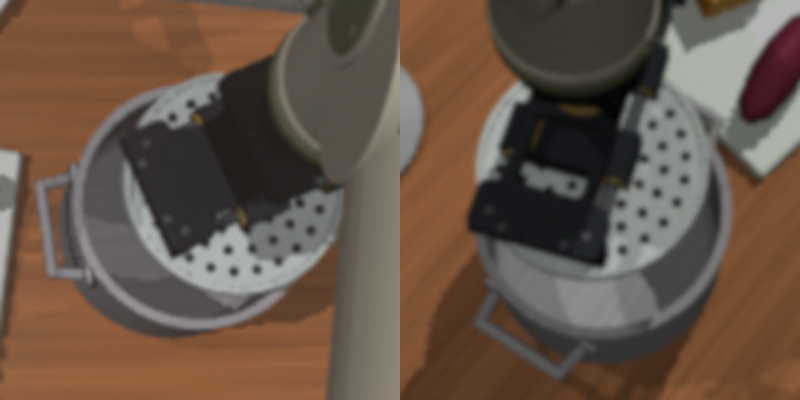

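```bash
cat > rimfit.py <<'E'
from h import *
from scipy.optimize import least_squares
def rf(f,n,c,r,z,tols=(.008,.005,.003,.003,.002)):
    e=cv2.Canny(cv2.imread(f),60,150);P=plane(n,np.argwhere(e)[:,::-1],z)[:,:2];c=np.array(c,float)
    for t in tols:
        q=P[abs(np.linalg.norm(P-c,axis=1)-r)<t];c=least_squares(lambda x:np.linalg.norm(q-x,axis=1)-r,c,loss='soft_l1',f_scale=.001).x
    return np.round(c,4),len(q)
E
python3 - <<'E'
from rimfit import *
for n in("top","scene"):
    print(n,'plate',rf(f"pics/b_{n}.png",n,(.61,-.253),.075,.196),'pot',rf(f"pics/b_{n}.png",n,(.612,-.25),.091,.104))
E
```

```text
top plate (array([ 0.6104, -0.2538]), 195) pot (array([ 0.6128, -0.2494]), 224)
scene plate (array([ 0.6086, -0.253 ]), 184) pot (array([ 0.6117, -0.25  ]), 205)
```

Emit:
apply_moves --deltas '[{"translation": [0.0025,0.0035,-0.02],"turn": [0,0,0],"hand": 0.005},{"translation": [0,0,-0.02],"turn": [0,0,0],"hand": 0.005},{"translation": [0,0,0],"turn": [0,0,0],"hand": 0.005}]'

```text
time: 6.5
ee_pos: [0.6131, -0.2396, 0.1956]
eef_rot: [0.979, 0.202, 0.003, -0.002]
ft_force: [-0.6, 0.4, -2.9]
width: 0.019
```

Emit:
apply_moves --deltas '[{"translation": [0,0,0],"turn": [0,0,0],"hand": 0.005},{"translation": [0,0,0],"turn": [0,0,0],"hand": 0.005}]'

```text
time: 6.7
ee_pos: [0.6135, -0.2372, 0.1978]
eef_rot: [0.979, 0.204, 0.004, -0.002]
ft_force: [0.4, 0.6, -2.2]
width: 0.019
```

Emit:
apply_moves --deltas '[{"translation": [0,0,0],"turn": [0,0,0],"hand": 0.005}]'

```text
time: 6.8
ee_pos: [0.6139, -0.2368, 0.199]
eef_rot: [0.979, 0.204, 0.005, -0.002]
ft_force: [0.1, -0.3, -2.8]
width: 0.0189
```

Emit:
apply_moves --deltas '[{"translation": [-0.002,-0.007,0],"turn": [-0.006,0.009,0],"hand": 0.005},{"translation": [0,-0.006,-0.005],"turn": [0,0,0],"hand": 0.005},{"translation": [0,0,-0.01],"turn": [0,0,0],"hand": 0.005},{"translation": [0,0,-0.01],"turn": [0,0,0],"hand": 0.005},{"translation": [0,0,0],"turn": [0,0,0],"hand": 0.005}]'

```text
time: 7.3
ee_pos: [0.6119, -0.2517, 0.1731]
eef_rot: [0.979, 0.203, -0.0, 0.001]
ft_force: [-0.5, 0.4, -2.9]
width: 0.019
```

Emit:
apply_moves --deltas '[{"translation": [0,0,0],"turn": [0,0,0],"hand": 0.005}]'

```text
time: 7.4
ee_pos: [0.6117, -0.2516, 0.1726]
eef_rot: [0.979, 0.203, -0.0, 0.0]
ft_force: [0.0, 0.2, -1.9]
width: 0.0194
```

Emit:
apply_moves --deltas '[{"translation": [0,0.0015,-0.015],"turn": [0,0,0],"hand": 0.005},{"translation": [0,0,-0.015],"turn": [0,0,0],"hand": 0.005},{"translation": [0,0,-0.015],"turn": [0,0,0],"hand": 0.005},{"translation": [0,0,-0.015],"turn": [0,0,0],"hand": 0.005},{"translation": [0,0,-0.01],"turn": [0,0,0],"hand": 0.005}]'

```text
time: 7.9
ee_pos: [0.6117, -0.2493, 0.0971]
eef_rot: [0.979, 0.204, 0.0, 0.001]
ft_force: [-0.8, 0.1, -2.1]
width: 0.0186
```

Emit:
apply_moves --deltas '[{"translation": [0,0,0],"turn": [0,0,0],"hand": 0.005}]'

```text
time: 8.0
ee_pos: [0.6106, -0.249, 0.0947]
eef_rot: [0.979, 0.204, -0.001, -0.0]
ft_force: [-0.7, -0.4, -2.2]
width: 0.0188
```

Emit:
apply_moves --deltas '[{"translation": [0.001,-0.001,-0.006],"turn": [0,0,0],"hand": 0.005},{"translation": [0,0,-0.005],"turn": [0,0,0],"hand": 0.005},{"translation": [0,0,-0.003],"turn": [0,0,0],"hand": 0.005},{"translation": [0,0,0],"turn": [0,0,0],"hand": 0.005}]'

```text
time: 8.4
ee_pos: [0.6124, -0.2504, 0.0804]
eef_rot: [0.979, 0.204, -0.001, 0.0]
ft_force: [0.2, -0.3, -2.6]
width: 0.0192
```

Emit:
apply_moves --deltas '[{"translation": [0,0,-0.0015],"turn": [0,0,0],"hand": 0.005},{"translation": [0,0,0],"turn": [0,0,0],"hand": 0.005}]'

```text
time: 8.6
ee_pos: [0.6131, -0.2506, 0.08]
eef_rot: [0.979, 0.204, 0.0, 0.001]
ft_force: [-0.5, 0.3, -1.2]
width: 0.0191
```

Emit:
apply_moves --deltas '[{"translation": [0,0,-0.001],"turn": [0,0,0],"hand": 0.005},{"translation": [0,0,0],"turn": [0,0,0],"hand": 0.005}]'

```text
time: 8.8
ee_pos: [0.6135, -0.2507, 0.0798]
eef_rot: [0.979, 0.204, 0.001, 0.001]
ft_force: [-0.3, 0.1, -2.6]
width: 0.0187
```

Emit:
apply_moves --deltas '[{"translation": [-0.001,0,-0.002],"turn": [0,0,0],"hand": 0.005},{"translation": [0,0,0],"turn": [0,0,0],"hand": 0.005}]'

```text
time: 9.0
ee_pos: [0.6139, -0.2508, 0.08]
eef_rot: [0.979, 0.204, 0.002, 0.002]
ft_force: [-0.7, 0.1, -2.7]
width: 0.0189
```

Emit:
apply_moves --deltas '[{"translation": [0,0,-0.001],"turn": [0,0,0],"hand": 0.005},{"translation": [0,0,0],"turn": [0,0,0],"hand": 0.005}]'

```text
time: 9.2
ee_pos: [0.6143, -0.2511, 0.0796]
eef_rot: [0.979, 0.204, 0.003, 0.002]
ft_force: [-0.2, 0.6, 0.4]
width: 0.0191
```

Emit:
apply_moves --deltas '[{"translation": [-0.002,0.001,-0.003],"turn": [-0.002,0.003,0],"hand": 0.005},{"translation": [0,0,0],"turn": [0,0,0],"hand": 0.005}]'

```text
time: 9.4
ee_pos: [0.6148, -0.2511, 0.08]
eef_rot: [0.979, 0.203, 0.004, 0.005]
ft_force: [0.2, 0.0, -2.5]
width: 0.0193
```

Emit:
apply_moves --deltas '[{"translation": [-0.002,0.001,-0.002],"turn": [0.008,0.01,0],"hand": 0.005}]'

```text
time: 9.5
ee_pos: [0.6145, -0.251, 0.0797]
eef_rot: [0.979, 0.203, 0.002, 0.001]
ft_force: [5.7, -2.7, 11.3]
width: 0.0191
```

Emit:
apply_moves --deltas '[{"translation": [0,0,-0.002],"turn": [0,0,0],"hand": 0.005}]'

```text
time: 9.6
ee_pos: [0.6153, -0.2514, 0.0794]
eef_rot: [0.979, 0.203, 0.002, 0.002]
ft_force: [-9.6, 2.7, 22.4]
width: 0.0191
```

Emit:
apply_moves --deltas '[{"translation": [0,0,0],"turn": [0,0,0],"hand": 0.005},{"translation": [0,0,0],"turn": [0,0,0],"hand": 0.045},{"translation": [0,0,0],"turn": [0,0,0],"hand": 0.045},{"translation": [0,0,0],"turn": [0,0,0],"hand": 0.045},{"translation": [0,0,0],"turn": [0,0,0],"hand": 0.045}]'

```text
time: 10.1
ee_pos: [0.6144, -0.2512, 0.078]
eef_rot: [0.979, 0.203, 0.001, 0.001]
ft_force: [1.5, -0.1, -0.2]
width: 0.0413
```

Emit:
apply_moves --deltas '[{"translation": [0,0,0.02],"turn": [0,0,0],"hand": 0.05},{"translation": [0,0,0.04],"turn": [0,0,0],"hand": 0.087},{"translation": [0,0,0.04],"turn": [0,0,-0.14],"hand": 0.087},{"translation": [-0.01,0.035,0],"turn": [0,0,-0.14],"hand": 0.087},{"translation": [-0.01,0.045,0],"turn": [0,0,-0.14],"hand": 0.087}]'

```text
time: 10.6
ee_pos: [0.5918, -0.1761, 0.1782]
eef_rot: [1.0, -0.015, 0.0, -0.001]
ft_force: [0.4, 0.8, 0.1]
width: 0.0744
```

Emit:
apply_moves --deltas '[{"translation": [-0.01,0.045,0],"turn": [0,0,-0.14],"hand": 0.087},{"translation": [-0.01,0.045,0],"turn": [0,0,-0.14],"hand": 0.087},{"translation": [-0.01,0.035,0],"turn": [0,0,-0.14],"hand": 0.087},{"translation": [-0.01,0.02,0],"turn": [0,0,0],"hand": 0.087},{"translation": [0,0,0],"turn": [0,0,0],"hand": 0.087}]'

```text
time: 11.1
ee_pos: [0.5486, -0.0186, 0.1794]
eef_rot: [0.973, -0.231, 0.001, -0.002]
ft_force: [0.4, 0.1, -0.2]
width: 0.087
```

```bash
python3 look.py c 0.6 -0.2 0.05 70
python3 - <<'E'
from rimfit import *
for n in("top","scene"):
    print(n,'plate',rf(f"pics/c_{n}.png",n,(.6135,-.251),.075,.041),'pot',rf(f"pics/c_{n}.png",n,(.612,-.25),.091,.104))
E
```

```text
[ 0.5486 -0.0186  0.1794] [ 0.9729 -0.2311  0.0014 -0.0017] [ 0.4  0.1 -0.2] 0.087 11.1
top crop 298 93 tcp px [286.2 178. ]
scene crop 196 229 tcp px [301.3 198.7]
top plate (array([ 0.6165, -0.2526]), 196) pot (array([ 0.613 , -0.2495]), 301)
scene plate (array([ 0.6131, -0.2506]), 147) pot (array([ 0.6116, -0.2503]), 295)
```

View pics/c.png

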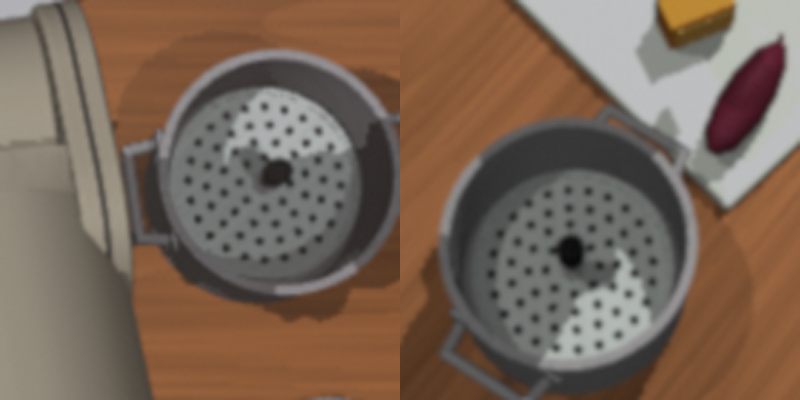

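Emit:
apply_moves --deltas '[{"translation": [0,-0.001,-0.03],"turn": [0,0,0],"hand": 0.087},{"translation": [0,0,-0.04],"turn": [0,0,0],"hand": 0.087},{"translation": [0,0,-0.03],"turn": [0,0,0],"hand": 0.087},{"translation": [0,0,-0.01],"turn": [0,0,0],"hand": 0.087},{"translation": [0,0,0],"turn": [0,0,0],"hand": 0.087}]'

```text
time: 11.7
ee_pos: [0.5522, -0.0315, 0.0666]
eef_rot: [0.972, -0.237, 0.004, -0.001]
ft_force: [0.0, -0.1, 0.6]
width: 0.087
```

Emit:
apply_moves --deltas '[{"translation": [0,0,0],"turn": [0,0,0],"hand": 0.087}]'

```text
time: 11.8
ee_pos: [0.5528, -0.0322, 0.0673]
eef_rot: [0.971, -0.237, 0.004, -0.001]
ft_force: [0.9, 0.0, -1.1]
width: 0.0869
```

```bash
python3 look.py d 0.549 -0.02 0.06 50
```

```text
[ 0.5528 -0.0322  0.0673] [ 9.715e-01 -2.372e-01  3.700e-03 -5.000e-04] [ 0.9  0.  -1.1] 0.0869 11.8
top crop 236 136 tcp px [291.7 183.5]
scene crop 248 175 tcp px [296.6 228.6]
```

View pics/d.png

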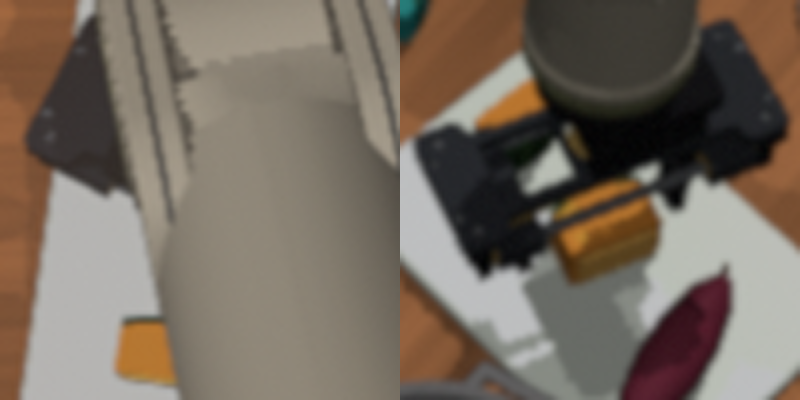

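Emit:
apply_moves --deltas '[{"translation": [-0.002,0.006,0],"turn": [0.001,0.007,0],"hand": 0.087},{"translation": [-0.002,0.006,0],"turn": [0,0,0],"hand": 0.087},{"translation": [0,0,0],"turn": [0,0,0],"hand": 0.087},{"translation": [0,0,0],"turn": [0,0,0],"hand": 0.087}]'

```text
time: 12.3
ee_pos: [0.5507, -0.0184, 0.0712]
eef_rot: [0.972, -0.237, 0.003, -0.001]
ft_force: [0.2, 0.4, -0.7]
width: 0.087
```

Emit:
apply_moves --deltas '[{"translation": [-0.001,-0.001,-0.012],"turn": [0,0.006,0],"hand": 0.087},{"translation": [0,0,-0.012],"turn": [0,0,0],"hand": 0.087},{"translation": [0,0,-0.01],"turn": [0,0,0],"hand": 0.087},{"translation": [0,0,-0.003],"turn": [0,0,0],"hand": 0.087}]'

```text
time: 12.7
ee_pos: [0.5494, -0.0198, 0.031]
eef_rot: [0.972, -0.237, 0.0, 0.0]
ft_force: [-0.9, 0.2, -0.5]
width: 0.0871
```

Emit:
apply_moves --deltas '[{"translation": [0,0,0.001],"turn": [0,0,0],"hand": 0.04},{"translation": [0,0,0],"turn": [0,0,0],"hand": 0.04},{"translation": [0,0,0],"turn": [0,0,0],"hand": 0.04},{"translation": [0,0,0],"turn": [0,0,0],"hand": 0.04},{"translation": [0,0,0],"turn": [0,0,0],"hand": 0.04}]' --newtons 12

```text
time: 13.2
ee_pos: [0.5491, -0.0198, 0.0315]
eef_rot: [0.972, -0.237, -0.001, 0.0]
ft_force: [0.6, -0.3, -0.7]
width: 0.0582
```

Emit:
apply_moves --deltas '[{"translation": [0,0,0],"turn": [0,0,0],"hand": 0.04},{"translation": [0,0,0],"turn": [0,0,0],"hand": 0.04}]'

```text
time: 13.4
ee_pos: [0.5493, -0.0198, 0.0317]
eef_rot: [0.972, -0.237, -0.0, 0.0]
ft_force: [0.5, -0.1, -0.8]
width: 0.0581
```

Emit:
apply_moves --deltas '[{"translation": [0,0,0.02],"turn": [0,0,0],"hand": 0.04},{"translation": [0,0,0.04],"turn": [0,0,0],"hand": 0.04},{"translation": [0,0,0.04],"turn": [0,0,0],"hand": 0.04},{"translation": [0,-0.01,0.03],"turn": [0,0,0],"hand": 0.04},{"translation": [0.004,-0.03,0],"turn": [0,0,0],"hand": 0.04}]'

```text
time: 13.9
ee_pos: [0.5511, -0.0556, 0.1659]
eef_rot: [0.972, -0.233, -0.002, -0.0]
ft_force: [0.4, -0.1, -1.2]
width: 0.0579
```

Emit:
apply_moves --deltas '[{"translation": [0.006,-0.04,0],"turn": [0,0,0],"hand": 0.04},{"translation": [0.006,-0.04,0],"turn": [0,0,0],"hand": 0.04},{"translation": [0.006,-0.035,0],"turn": [0,0,0],"hand": 0.04},{"translation": [0.004,-0.025,0],"turn": [0,0,0],"hand": 0.04},{"translation": [0.002,-0.015,0],"turn": [0,0,0],"hand": 0.04}]'

```text
time: 14.4
ee_pos: [0.5757, -0.2181, 0.1684]
eef_rot: [0.973, -0.233, 0.0, 0.001]
ft_force: [0.0, 0.6, -1.3]
width: 0.058
```

Emit:
apply_moves --deltas '[{"translation": [0,-0.005,0],"turn": [0,0,0],"hand": 0.04},{"translation": [0,0,0],"turn": [0,0,0],"hand": 0.04},{"translation": [0,0,0],"turn": [0,0,0],"hand": 0.04}]'

```text
time: 14.7
ee_pos: [0.5754, -0.2231, 0.1678]
eef_rot: [0.972, -0.233, -0.0, 0.0]
ft_force: [-0.2, -0.1, -0.5]
width: 0.0583
```

Emit:
apply_moves --deltas '[{"translation": [0.0015,-0.005,-0.015],"turn": [0,0,0],"hand": 0.04},{"translation": [0.001,-0.004,-0.02],"turn": [0,0,0],"hand": 0.04},{"translation": [0,0,-0.02],"turn": [0,0,0],"hand": 0.04},{"translation": [0,0,-0.015],"turn": [0,0,0],"hand": 0.04},{"translation": [0,0,-0.01],"turn": [0,0,0],"hand": 0.04}]'

```text
time: 15.2
ee_pos: [0.5792, -0.2269, 0.0836]
eef_rot: [0.973, -0.23, 0.001, -0.001]
ft_force: [-0.7, 0.2, -1.3]
width: 0.0581
```

```bash
python3 look.py e 0.605 -0.24 0.08 60
```

```text
[ 0.5792 -0.2269  0.0836] [ 9.733e-01 -2.295e-01  7.000e-04 -5.000e-04] [-0.7  0.2 -1.3] 0.0581 15.2
top crop 329 98 tcp px [383.9 169.8]
scene crop 196 250 tcp px [250.1 297. ]
```

View pics/e.png

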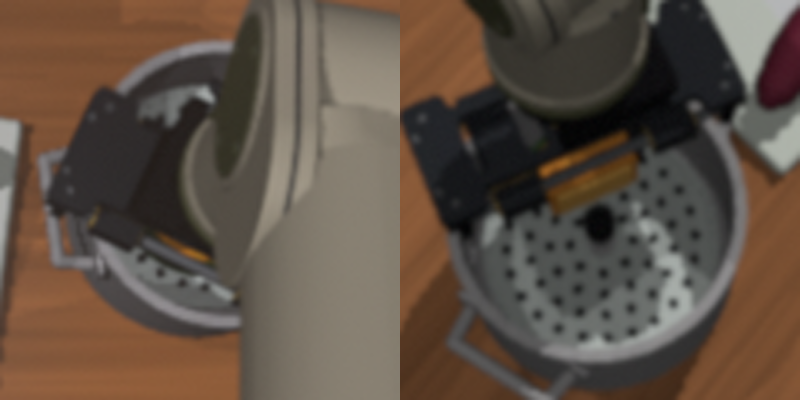

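Emit:
apply_moves --deltas '[{"translation": [-0.001,-0.003,-0.008],"turn": [0,0,0],"hand": 0.04},{"translation": [0,-0.003,-0.006],"turn": [0,0,0],"hand": 0.04},{"translation": [0,0,-0.004],"turn": [0,0,0],"hand": 0.04},{"translation": [0,0,-0.002],"turn": [0,0,0],"hand": 0.04}]'

```text
time: 15.7
ee_pos: [0.5791, -0.234, 0.0641]
eef_rot: [0.973, -0.23, 0.002, -0.0]
ft_force: [0.0, -0.4, -1.1]
width: 0.0578
```

Emit:
apply_moves --deltas '[{"translation": [0,0,-0.001],"turn": [0,0,0],"hand": 0.04}]'

```text
time: 15.8
ee_pos: [0.5791, -0.2341, 0.0631]
eef_rot: [0.973, -0.23, 0.002, -0.0]
ft_force: [-0.2, 0.1, -1.0]
width: 0.0576
```

Emit:
apply_moves --deltas '[{"translation": [0,0,-0.002],"turn": [0,0.004,0],"hand": 0.04}]'

```text
time: 15.9
ee_pos: [0.5793, -0.2342, 0.0613]
eef_rot: [0.973, -0.23, 0.0, 0.0]
ft_force: [-0.0, 0.0, -0.2]
width: 0.0582
```

Emit:
apply_moves --deltas '[{"translation": [0,0,-0.0015],"turn": [0,0,0],"hand": 0.04}]'

```text
time: 16.0
ee_pos: [0.5794, -0.2342, 0.0603]
eef_rot: [0.973, -0.23, 0.0, 0.0]
ft_force: [-7.5, 1.7, 14.6]
width: 0.0579
```

Emit:
apply_moves --deltas '[{"translation": [0,0,-0.001],"turn": [0,0,0],"hand": 0.04}]'

```text
time: 16.1
ee_pos: [0.5794, -0.2341, 0.0603]
eef_rot: [0.973, -0.23, 0.0, 0.0]
ft_force: [-6.6, 0.9, 13.2]
width: 0.0583
```

Emit:
apply_moves --deltas '[{"translation": [0,0,0],"turn": [0,0,0],"hand": 0.075},{"translation": [0,0,0],"turn": [0,0,0],"hand": 0.075},{"translation": [0,0,0],"turn": [0,0,0],"hand": 0.075},{"translation": [0,0,0],"turn": [0,0,0],"hand": 0.075}]'

```text
time: 16.5
ee_pos: [0.5802, -0.2341, 0.0612]
eef_rot: [0.973, -0.23, 0.001, 0.001]
ft_force: [0.2, 0.2, -0.2]
width: 0.074
```

Emit:
apply_moves --deltas '[{"translation": [0,0,0.02],"turn": [0,0,0],"hand": 0.075},{"translation": [0,0,0.04],"turn": [0,0,0],"hand": 0.075},{"translation": [0,0,0.04],"turn": [0,0,0],"hand": 0.075},{"translation": [-0.005,0.01,0.005],"turn": [0,0,0],"hand": 0.075},{"translation": [-0.014,0.03,0],"turn": [0,0,0.11],"hand": 0.075}]'

```text
time: 17.0
ee_pos: [0.5597, -0.1966, 0.1678]
eef_rot: [0.984, -0.178, -0.0, 0.001]
ft_force: [0.7, 0.7, -0.1]
width: 0.0746
```

Emit:
apply_moves --deltas '[{"translation": [-0.02,0.045,0],"turn": [0,0,0.11],"hand": 0.075},{"translation": [-0.02,0.045,0],"turn": [0,0,0.11],"hand": 0.075},{"translation": [-0.02,0.04,0],"turn": [0,0,0],"hand": 0.075},{"translation": [-0.014,0.03,0],"turn": [0,0,0],"hand": 0.075},{"translation": [-0.008,0.018,0],"turn": [0,0,0],"hand": 0.075}]'

```text
time: 17.5
ee_pos: [0.4726, -0.0112, 0.1667]
eef_rot: [0.998, -0.062, 0.001, 0.002]
ft_force: [0.2, -0.0, -0.2]
width: 0.0752
```

Emit:
apply_moves --deltas '[{"translation": [-0.004,0.008,0],"turn": [0,0,0],"hand": 0.075},{"translation": [-0.001,0.002,0],"turn": [0,0,0],"hand": 0.075},{"translation": [0,0,0],"turn": [0,0,0],"hand": 0.075}]'

```text
time: 17.8
ee_pos: [0.4665, 0.0008, 0.1664]
eef_rot: [0.998, -0.06, 0.001, 0.002]
ft_force: [-0.4, -0.3, -0.0]
width: 0.075
```

```bash
python3 look.py f 0.605 -0.24 0.08 60
```

```text
[0.4665 0.0008 0.1664] [ 9.982e-01 -6.040e-02  8.000e-04  2.100e-03] [-0.4 -0.3 -0. ] 0.075 17.8
top crop 329 98 tcp px [276.2 221.6]
scene crop 196 250 tcp px [276.5 175.5]
```

View pics/f.png

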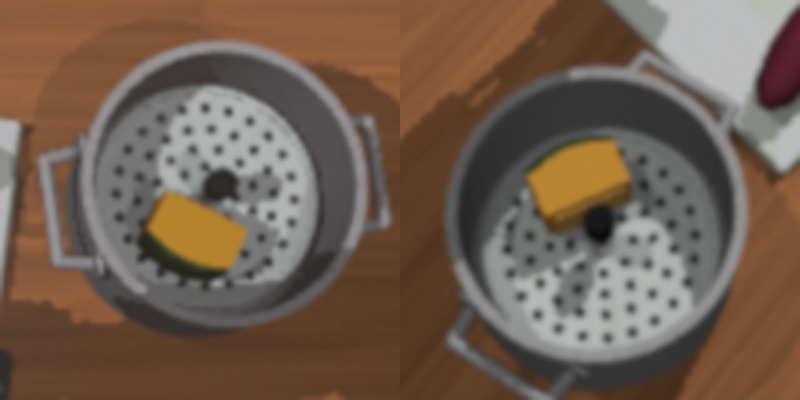

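Run:
```python
from h import *
for n in("top","scene"):
    im=cv2.imread(f"pics/f_{n}.png");h,s,v=cv2.split(cv2.cvtColor(im,cv2.COLOR_BGR2HSV))
    m=((h>8)&(h<30)&(s>140)&(v>(150 if n=='scene' else 130))).astype(np.uint8);k=0*m
    k[100:220,330:460]=m[100:220,330:460]
    if n=='scene': k=0*m;k[250:370,200:310]=m[250:370,200:310]
    for c in blobs(k,60):
        ce,sz,a=cv2.minAreaRect((plane(n,c,.081)[:,:2]*1000).astype(np.float32));print(n,np.round(ce,1),np.round(sz,1),round(a,1))
    x0,y0,x1,y1=(385,145,405,162) if n=='top' else (246,305,266,325)
    for c in blobs(v[y0:y1,x0:x1]<60,8): p=c.mean(0)+(x0,y0);print(n,'knob',p,plane(n,[p],.085))
```

```text
top [ 545.2 -152.2] [67.6 27.6] 80.3
top [ 584.9 -235.1] [57.3 34. ] 63.2
top [ 693.1 -255.3] [283.4  98.3] 86.9
top knob [394.68 153.76] [[ 0.61350161 -0.25083588  0.085     ]]
scene [ 583.  -236.1] [56.2 33.6] 63.6
scene knob [255.87096774 316.51612903] [[ 0.61552224 -0.25166427  0.085     ]]
```

Emit:
apply_moves --deltas '[{"translation": [0.003,0.001,-0.03],"turn": [-0.004,0,0],"hand": 0.075},{"translation": [0.001,0,-0.035],"turn": [0,0,0],"hand": 0.075},{"translation": [0,0,-0.025],"turn": [0,0,0],"hand": 0.075},{"translation": [0,0,-0.01],"turn": [0,0,0],"hand": 0.075},{"translation": [0,0,-0.005],"turn": [0,0,0],"hand": 0.075}]'

```text
time: 18.4
ee_pos: [0.474, -0.0036, 0.059]
eef_rot: [0.998, -0.065, 0.003, 0.004]
ft_force: [0.1, -0.4, 0.4]
width: 0.0746
```

Emit:
apply_moves --deltas '[{"translation": [0,0,0],"turn": [0,0,0],"hand": 0.075}]'

```text
time: 18.5
ee_pos: [0.4739, -0.0041, 0.0588]
eef_rot: [0.998, -0.066, 0.002, 0.004]
ft_force: [1.0, 0.9, 0.6]
width: 0.0748
```

Emit:
apply_moves --deltas '[{"translation": [-0.0015,0.003,-0.008],"turn": [0.008,0.0035,0],"hand": 0.075},{"translation": [-0.001,0.003,-0.01],"turn": [0,0,0],"hand": 0.075},{"translation": [0,0,-0.006],"turn": [0,0,0],"hand": 0.075},{"translation": [0,0,-0.002],"turn": [0,0,0],"hand": 0.075}]'

```text
time: 18.9
ee_pos: [0.4734, 0.002, 0.0334]
eef_rot: [0.998, -0.066, 0.002, -0.0]
ft_force: [0.1, -0.7, -0.1]
width: 0.0753
```

Emit:
apply_moves --deltas '[{"translation": [-0.002,0,-0.002],"turn": [0,0.003,0],"hand": 0.075},{"translation": [0,0,0],"turn": [0,0,0],"hand": 0.03},{"translation": [0,0,0],"turn": [0,0,0],"hand": 0.03},{"translation": [0,0,0],"turn": [0,0,0],"hand": 0.03},{"translation": [0,0,0],"turn": [0,0,0],"hand": 0.03}]' --newtons 10

```text
time: 19.4
ee_pos: [0.4716, 0.0021, 0.0316]
eef_rot: [0.998, -0.066, 0.001, -0.0]
ft_force: [0.3, -0.2, -0.8]
width: 0.051
```

Emit:
apply_moves --deltas '[{"translation": [0,0,0],"turn": [0,0,0],"hand": 0.03},{"translation": [0,0,0],"turn": [0,0,0],"hand": 0.03},{"translation": [0,0,0],"turn": [0,0,0],"hand": 0.03}]'

```text
time: 19.7
ee_pos: [0.4717, 0.002, 0.0319]
eef_rot: [0.998, -0.066, 0.001, -0.0]
ft_force: [-0.4, 0.1, -1.0]
width: 0.0459
```

Emit:
apply_moves --deltas '[{"translation": [0,0,0.02],"turn": [0,0,0],"hand": 0.03},{"translation": [0,0,0.04],"turn": [0,0,0],"hand": 0.03},{"translation": [0,0,0.045],"turn": [0,0,0],"hand": 0.03},{"translation": [0.005,-0.01,0.035],"turn": [0,0,0],"hand": 0.03},{"translation": [0.018,-0.028,0],"turn": [0,0,-0.11],"hand": 0.03}]'

```text
time: 20.2
ee_pos: [0.4918, -0.0327, 0.1767]
eef_rot: [0.993, -0.117, -0.0, -0.001]
ft_force: [1.1, -0.1, -0.9]
width: 0.0462
```

Emit:
apply_moves --deltas '[{"translation": [0.026,-0.04,0],"turn": [0,0,-0.11],"hand": 0.03},{"translation": [0.026,-0.04,0],"turn": [0,0,-0.1],"hand": 0.03},{"translation": [0.026,-0.04,0],"turn": [0,0,0],"hand": 0.03},{"translation": [0.026,-0.04,0],"turn": [0,0,0],"hand": 0.03},{"translation": [0.02,-0.03,0],"turn": [0,0,0],"hand": 0.03}]'

```text
time: 20.7
ee_pos: [0.62, -0.2299, 0.1793]
eef_rot: [0.974, -0.226, 0.002, 0.001]
ft_force: [0.4, -0.4, 1.2]
width: 0.046
```

Emit:
apply_moves --deltas '[{"translation": [0.012,-0.02,0],"turn": [0,0,0],"hand": 0.03},{"translation": [0.006,-0.01,0],"turn": [0,0,0],"hand": 0.03},{"translation": [0.002,-0.004,0],"turn": [0,0,0],"hand": 0.03},{"translation": [0,0,0],"turn": [0,0,0],"hand": 0.03}]'

```text
time: 21.1
ee_pos: [0.6408, -0.2714, 0.176]
eef_rot: [0.973, -0.229, 0.001, 0.001]
ft_force: [-0.0, -0.6, -0.1]
width: 0.0466
```

Need (+0.007, +0.002), down to 0.0609.

Emit:
apply_moves --deltas '[{"translation": [0.004,0.001,-0.015],"turn": [0,0,0],"hand": 0.03},{"translation": [0.003,0.001,-0.025],"turn": [0,0,0],"hand": 0.03},{"translation": [0,0,-0.025],"turn": [0,0,0],"hand": 0.03},{"translation": [0,0,-0.015],"turn": [0,0,0],"hand": 0.03},{"translation": [0,0,-0.008],"turn": [0,0,0],"hand": 0.03}]'

```text
time: 21.6
ee_pos: [0.6483, -0.2638, 0.0842]
eef_rot: [0.974, -0.227, 0.002, 0.0]
ft_force: [-1.1, -0.2, -0.6]
width: 0.0462
```

Emit:
apply_moves --deltas '[{"translation": [0,0,0],"turn": [0,0,0],"hand": 0.03}]'

```text
time: 21.7
ee_pos: [0.6476, -0.263, 0.0828]
eef_rot: [0.974, -0.226, 0.001, 0.0]
ft_force: [-0.0, 0.0, -0.6]
width: 0.0459
```

```bash
python3 look.py g 0.612 -0.25 0.08 60
```

```text
[ 0.6476 -0.263   0.0828] [ 9.741e-01 -2.263e-01  8.000e-04  2.000e-04] [-0.   0.  -0.6] 0.0459 21.7
top crop 334 95 tcp px [399.5 138.3]
scene crop 195 256 tcp px [264.5 330.9]
```

View pics/g.png

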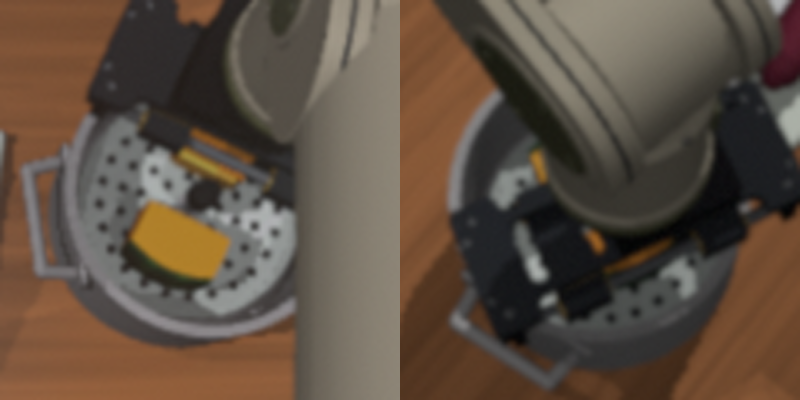

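Emit:
apply_moves --deltas '[{"translation": [0.001,-0.003,-0.006],"turn": [0,0,0],"hand": 0.03},{"translation": [0,-0.003,-0.006],"turn": [0,0,0],"hand": 0.03},{"translation": [0,0,-0.004],"turn": [0,0,0],"hand": 0.03},{"translation": [0,0,-0.002],"turn": [0,0,0],"hand": 0.03},{"translation": [0,0,-0.001],"turn": [0,0,0],"hand": 0.03}]'

```text
time: 22.3
ee_pos: [0.6511, -0.2713, 0.0674]
eef_rot: [0.974, -0.227, 0.005, 0.001]
ft_force: [-0.8, 0.1, 0.2]
width: 0.0459
```

Emit:
apply_moves --deltas '[{"translation": [0,0,-0.0015],"turn": [0,0,0],"hand": 0.03}]'

```text
time: 22.4
ee_pos: [0.6512, -0.2713, 0.066]
eef_rot: [0.974, -0.227, 0.005, 0.001]
ft_force: [-0.3, 0.6, -0.3]
width: 0.0461
```

Emit:
apply_moves --deltas '[{"translation": [-0.002,0.002,-0.002],"turn": [0.004,0.009,0],"hand": 0.03}]'

```text
time: 22.5
ee_pos: [0.6492, -0.2694, 0.064]
eef_rot: [0.974, -0.227, -0.0, -0.0]
ft_force: [0.4, 0.3, 0.4]
width: 0.046
```

Emit:
apply_moves --deltas '[{"translation": [0,0,-0.002],"turn": [0,0,0],"hand": 0.03}]'

```text
time: 22.6
ee_pos: [0.6491, -0.269, 0.0619]
eef_rot: [0.974, -0.227, -0.0, -0.0]
ft_force: [0.2, 0.2, -0.2]
width: 0.0463
```

Emit:
apply_moves --deltas '[{"translation": [0,0,-0.0015],"turn": [0,0,0],"hand": 0.03}]'

```text
time: 22.7
ee_pos: [0.6493, -0.269, 0.0607]
eef_rot: [0.974, -0.227, -0.0, -0.0]
ft_force: [-3.1, 1.3, 10.9]
width: 0.0464
```

Emit:
apply_moves --deltas '[{"translation": [0,0,0],"turn": [0,0,0],"hand": 0.065},{"translation": [0,0,0],"turn": [0,0,0],"hand": 0.065},{"translation": [0,0,0],"turn": [0,0,0],"hand": 0.065},{"translation": [0,0,0],"turn": [0,0,0],"hand": 0.065}]'

```text
time: 23.1
ee_pos: [0.6496, -0.269, 0.0609]
eef_rot: [0.974, -0.227, 0.0, -0.0]
ft_force: [0.8, 0.4, 0.3]
width: 0.0634
```

Emit:
apply_moves --deltas '[{"translation": [0,0,0.02],"turn": [0,0,0],"hand": 0.065},{"translation": [0,0,0.04],"turn": [0,0,0],"hand": 0.065},{"translation": [0,0,0.04],"turn": [0,0,0],"hand": 0.065},{"translation": [0,0.015,0.01],"turn": [0,0,0],"hand": 0.065},{"translation": [-0.002,0.035,0],"turn": [0,0,0.1],"hand": 0.065}]'

```text
time: 23.6
ee_pos: [0.6448, -0.2233, 0.1724]
eef_rot: [0.983, -0.181, -0.002, 0.001]
ft_force: [0.0, 0.4, -0.6]
width: 0.065
```

Emit:
apply_moves --deltas '[{"translation": [-0.002,0.05,0],"turn": [0,0,0.1],"hand": 0.065},{"translation": [-0.003,0.05,0],"turn": [0,0,0.1],"hand": 0.065},{"translation": [-0.003,0.05,0],"turn": [0,0,0.1],"hand": 0.065},{"translation": [-0.003,0.05,0],"turn": [0,0,0.1],"hand": 0.065},{"translation": [-0.003,0.05,0],"turn": [0,0,0],"hand": 0.065}]'

```text
time: 24.1
ee_pos: [0.6287, 0.027, 0.172]
eef_rot: [1.0, 0.025, -0.0, 0.002]
ft_force: [1.3, 0.0, 0.1]
width: 0.0649
```

```bash
python3 look.py k 0.612 -0.25 0.08 60
```

```text
[0.6287 0.027  0.172 ] [ 9.997e-01  2.470e-02 -4.000e-04  2.500e-03] [1.3 0.  0.1] 0.0649 24.1
top crop 334 95 tcp px [262.3 137.7]
scene crop 195 256 tcp px [344.5 206.6]
```

View pics/k.png

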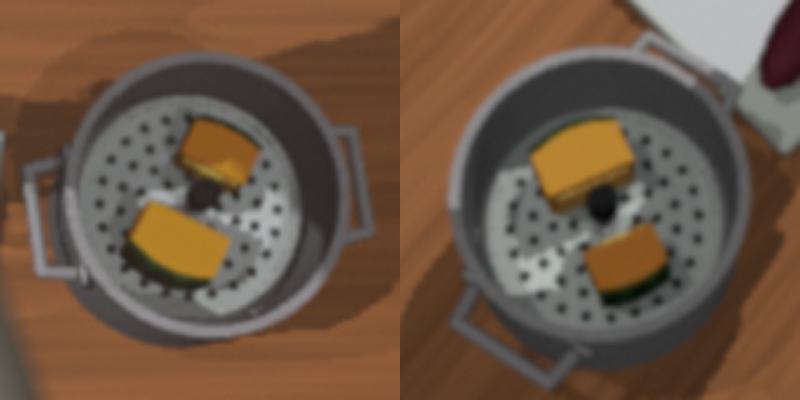

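Emit:
apply_moves --deltas '[{"translation": [-0.002,0.048,0],"turn": [0,0,0],"hand": 0.06},{"translation": [-0.002,0.048,0],"turn": [0,0,0],"hand": 0.06},{"translation": [-0.002,0.045,0],"turn": [0,0,0],"hand": 0.06},{"translation": [-0.002,0.035,0],"turn": [0,0,0],"hand": 0.06},{"translation": [-0.001,0.025,0],"turn": [0,0,0],"hand": 0.06}]'

```text
time: 24.7
ee_pos: [0.6172, 0.2306, 0.1705]
eef_rot: [1.0, 0.026, -0.001, 0.002]
ft_force: [-0.8, -0.4, 0.3]
width: 0.06
```

Emit:
apply_moves --deltas '[{"translation": [0,0.015,0],"turn": [0,0,0],"hand": 0.06},{"translation": [0,0.006,0],"turn": [0,0,0],"hand": 0.06},{"translation": [0,0.002,0],"turn": [0,0,0],"hand": 0.06},{"translation": [0,0,0],"turn": [0,0,0],"hand": 0.06}]'

```text
time: 25.1
ee_pos: [0.6157, 0.2573, 0.1693]
eef_rot: [1.0, 0.028, -0.002, 0.002]
ft_force: [0.5, -0.4, 0.6]
width: 0.0599
```

Emit:
apply_moves --deltas '[{"translation": [0.002,-0.002,-0.015],"turn": [0,0,0],"hand": 0.06},{"translation": [0.002,-0.001,-0.03],"turn": [0,0,0],"hand": 0.06},{"translation": [0,0,-0.025],"turn": [0,0,0],"hand": 0.06},{"translation": [0,0,-0.012],"turn": [0,0,0],"hand": 0.06},{"translation": [0,0,-0.004],"turn": [0,0,0],"hand": 0.06}]'

```text
time: 25.6
ee_pos: [0.6228, 0.2454, 0.078]
eef_rot: [1.0, 0.023, -0.001, 0.003]
ft_force: [-0.7, 0.3, 0.7]
width: 0.0595
```

Emit:
apply_moves --deltas '[{"translation": [0,0,0],"turn": [0,0,0],"hand": 0.06}]'

```text
time: 25.7
ee_pos: [0.6228, 0.2445, 0.0773]
eef_rot: [1.0, 0.023, -0.001, 0.004]
ft_force: [-0.1, -0.0, 0.0]
width: 0.06
```

Emit:
apply_moves --deltas '[{"translation": [-0.0015,0.004,0],"turn": [0.008,-0.002,0],"hand": 0.06},{"translation": [-0.0015,0.004,-0.005],"turn": [0,0,0],"hand": 0.06},{"translation": [0,0.001,-0.01],"turn": [0,0,0],"hand": 0.06},{"translation": [0,0,-0.01],"turn": [0,0,0],"hand": 0.06}]'

```text
time: 26.1
ee_pos: [0.6218, 0.2553, 0.0553]
eef_rot: [1.0, 0.022, 0.003, -0.002]
ft_force: [-0.0, 0.1, 0.1]
width: 0.0601
```

Emit:
apply_moves --deltas '[{"translation": [0,0,-0.002],"turn": [0,0,0],"hand": 0.06}]'

```text
time: 26.2
ee_pos: [0.621, 0.2552, 0.0517]
eef_rot: [1.0, 0.023, 0.002, -0.002]
ft_force: [0.1, -0.4, 0.7]
width: 0.0598
```

Emit:
apply_moves --deltas '[{"translation": [-0.0015,-0.001,-0.005],"turn": [-0.004,0.004,0],"hand": 0.06},{"translation": [0,0,-0.005],"turn": [0,0,0],"hand": 0.06}]'

```text
time: 26.4
ee_pos: [0.6195, 0.2543, 0.041]
eef_rot: [1.0, 0.023, -0.0, 0.0]
ft_force: [-0.5, -0.2, -0.3]
width: 0.0597
```

Emit:
apply_moves --deltas '[{"translation": [0,0,0],"turn": [0,0,0],"hand": 0.02},{"translation": [0,0,0],"turn": [0,0,0],"hand": 0.02},{"translation": [0,0,0],"turn": [0,0,0],"hand": 0.02},{"translation": [0,0,0],"turn": [0,0,0],"hand": 0.02},{"translation": [0,0,0],"turn": [0,0,0],"hand": 0.02}]' --newtons 40

```text
time: 26.9
ee_pos: [0.6195, 0.2541, 0.0406]
eef_rot: [1.0, 0.023, -0.0, 0.0]
ft_force: [-1.2, 1.6, -2.0]
width: 0.0309
```

Emit:
apply_moves --deltas '[{"translation": [0,0,0],"turn": [0,0,0],"hand": 0.02},{"translation": [0,0,0],"turn": [0,0,0],"hand": 0.02}]'

```text
time: 27.1
ee_pos: [0.6194, 0.2542, 0.0405]
eef_rot: [1.0, 0.023, -0.0, 0.0]
ft_force: [0.5, -0.4, -1.3]
width: 0.0308
```

Emit:
apply_moves --deltas '[{"translation": [0,0,0.015],"turn": [0,0,0],"hand": 0.02},{"translation": [0,0,0.035],"turn": [0,0,0],"hand": 0.02},{"translation": [0,0,0.045],"turn": [0,0,0],"hand": 0.02},{"translation": [0,0,0.04],"turn": [0,0,0],"hand": 0.02},{"translation": [0,-0.015,0.025],"turn": [0,0,0],"hand": 0.02}]'

```text
time: 27.6
ee_pos: [0.6138, 0.2392, 0.2034]
eef_rot: [1.0, 0.025, -0.006, 0.002]
ft_force: [-0.5, 1.2, -3.6]
width: 0.0309
```

Emit:
apply_moves --deltas '[{"translation": [0,-0.03,0],"turn": [0,0,0],"hand": 0.02},{"translation": [0,-0.04,0],"turn": [0,0,0],"hand": 0.02},{"translation": [0,-0.045,0],"turn": [0,0,0],"hand": 0.02},{"translation": [0,-0.045,0],"turn": [0,0,0],"hand": 0.02},{"translation": [0,-0.045,0],"turn": [0,0,0],"hand": 0.02}]'

```text
time: 28.1
ee_pos: [0.6121, 0.0366, 0.2147]
eef_rot: [1.0, 0.031, -0.001, -0.001]
ft_force: [0.3, -0.7, -3.6]
width: 0.0307
```

Emit:
apply_moves --deltas '[{"translation": [0,-0.045,0],"turn": [0,0,0],"hand": 0.02},{"translation": [0,-0.045,0],"turn": [0,0,0],"hand": 0.02},{"translation": [0,-0.045,0],"turn": [0,0,0],"hand": 0.02},{"translation": [0,-0.04,0],"turn": [0,0,0],"hand": 0.02},{"translation": [0,-0.035,0],"turn": [0,0,0],"hand": 0.02}]'

```text
time: 28.6
ee_pos: [0.6092, -0.1835, 0.22]
eef_rot: [1.0, 0.031, 0.0, -0.0]
ft_force: [0.4, 1.0, -3.8]
width: 0.0307
```

Emit:
apply_moves --deltas '[{"translation": [0,-0.026,0],"turn": [0,0,0],"hand": 0.02},{"translation": [0.001,-0.018,0],"turn": [0,0,0],"hand": 0.02},{"translation": [0.001,-0.01,0],"turn": [0,0,0],"hand": 0.02},{"translation": [0,-0.004,0],"turn": [0,0,0],"hand": 0.02},{"translation": [0,0,0],"turn": [0,0,0],"hand": 0.02}]'

```text
time: 29.1
ee_pos: [0.6096, -0.2486, 0.2221]
eef_rot: [1.0, 0.028, -0.0, 0.0]
ft_force: [-0.2, 0.4, -3.5]
width: 0.0308
```

Emit:
apply_moves --deltas '[{"translation": [0,0,-0.01],"turn": [0,0,0],"hand": 0.02},{"translation": [0,0,-0.008],"turn": [0,0,0],"hand": 0.02},{"translation": [0,0,-0.003],"turn": [0,0,0],"hand": 0.02},{"translation": [0,0,0],"turn": [0,0,0],"hand": 0.02}]'

```text
time: 29.5
ee_pos: [0.6103, -0.243, 0.1989]
eef_rot: [1.0, 0.032, -0.0, -0.001]
ft_force: [-0.2, 0.1, -3.3]
width: 0.0308
```

```bash
python3 look.py l 0.612 -0.25 0.12 70
python3 - <<'E'
from rimfit import *
s=readout.read_state();p=s['ee_pos']
# lid rim disc lower edge ~5 mm above lid origin
z=p[2]-.0405+.006
for n in("top","scene"): print(n,'lid',rf(f"pics/l_{n}.png",n,p[:2],.091,z),'pot',rf(f"pics/l_{n}.png",n,(.612,-.25),.091,.104))
print(p,z)
E
```

```text
[ 0.6103 -0.243   0.1989] [ 9.995e-01  3.160e-02 -4.000e-04 -1.100e-03] [-0.2  0.1 -3.3] 0.0308 29.5
top crop 328 81 tcp px [404.7 143.9]
scene crop 184 240 tcp px [254.8 293. ]
top lid (array([ 0.6125, -0.2428]), 153) pot (array([ 0.6128, -0.249 ]), 144)
scene lid (array([ 0.6099, -0.2426]), 211) pot (array([ 0.6115, -0.2501]), 140)
[ 0.61053907 -0.24334061  0.1995652 ] 0.16506519861400923
```

View pics/l.png

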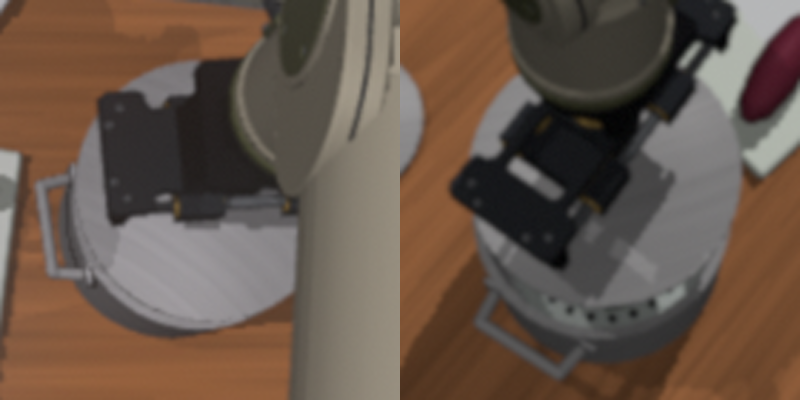

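Emit:
apply_moves --deltas '[{"translation": [0.0005,-0.0035,-0.01],"turn": [0,0,0],"hand": 0.02},{"translation": [0.0005,-0.0035,-0.012],"turn": [0,0,0],"hand": 0.02},{"translation": [0,0,-0.01],"turn": [0,0,0],"hand": 0.02},{"translation": [0,0,-0.006],"turn": [0,0,0],"hand": 0.02},{"translation": [0,0,-0.003],"turn": [0,0,0],"hand": 0.02}]'

```text
time: 30.1
ee_pos: [0.6115, -0.2515, 0.1551]
eef_rot: [1.0, 0.031, 0.0, -0.001]
ft_force: [0.4, -0.1, -3.4]
width: 0.0308
```

Emit:
apply_moves --deltas '[{"translation": [0,0,0],"turn": [0,0,0],"hand": 0.02}]'

```text
time: 30.2
ee_pos: [0.6112, -0.2514, 0.1543]
eef_rot: [1.0, 0.031, -0.0, -0.001]
ft_force: [-0.5, -0.1, -3.5]
width: 0.0309
```

Emit:
apply_moves --deltas '[{"translation": [0,0.001,-0.005],"turn": [0,0,0],"hand": 0.02},{"translation": [0,0,-0.005],"turn": [0,0,0],"hand": 0.02}]'

```text
time: 30.4
ee_pos: [0.6118, -0.2503, 0.1448]
eef_rot: [1.0, 0.031, 0.001, -0.001]
ft_force: [-0.3, -0.4, -4.0]
width: 0.0309
```

Emit:
apply_moves --deltas '[{"translation": [0,0,-0.002],"turn": [0,0,0],"hand": 0.02}]'

```text
time: 30.5
ee_pos: [0.6117, -0.2503, 0.1423]
eef_rot: [1.0, 0.031, 0.0, -0.001]
ft_force: [0.3, -0.1, -3.2]
width: 0.0311
```

Emit:
apply_moves --deltas '[{"translation": [0,0,-0.0015],"turn": [0,0,0],"hand": 0.02}]'

```text
time: 30.6
ee_pos: [0.6118, -0.2502, 0.1407]
eef_rot: [1.0, 0.031, 0.0, -0.001]
ft_force: [1.3, -0.6, -3.2]
width: 0.031
```

Emit:
apply_moves --deltas '[{"translation": [0,0,-0.0015],"turn": [0,0,0],"hand": 0.02}]'

```text
time: 30.7
ee_pos: [0.6119, -0.2501, 0.1395]
eef_rot: [1.0, 0.031, 0.001, -0.001]
ft_force: [-6.5, 1.4, 9.6]
width: 0.0313
```

Emit:
apply_moves --deltas '[{"translation": [0,0,-0.001],"turn": [0,0,0],"hand": 0.02}]'

```text
time: 30.8
ee_pos: [0.6119, -0.2501, 0.1395]
eef_rot: [1.0, 0.031, 0.001, -0.0]
ft_force: [-6.8, 2.0, 8.8]
width: 0.0306
```

Emit:
apply_moves --deltas '[{"translation": [0,0,0],"turn": [0,0,0],"hand": 0.06},{"translation": [0,0,0],"turn": [0,0,0],"hand": 0.06},{"translation": [0,0,0],"turn": [0,0,0],"hand": 0.06},{"translation": [0,0,0],"turn": [0,0,0],"hand": 0.06},{"translation": [0,0,0],"turn": [0,0,0],"hand": 0.06}]'

```text
time: 31.3
ee_pos: [0.6134, -0.2506, 0.1415]
eef_rot: [1.0, 0.031, 0.003, 0.0]
ft_force: [-0.5, 0.6, 0.3]
width: 0.0577
```

Emit:
apply_moves --deltas '[{"translation": [0,0,0.02],"turn": [0,0,0],"hand": 0.06},{"translation": [0,0,0.04],"turn": [0,0,0],"hand": 0.06},{"translation": [0,0,0.04],"turn": [0,0,0],"hand": 0.06},{"translation": [-0.01,0.03,0.02],"turn": [0,0,0],"hand": 0.06},{"translation": [-0.02,0.045,0],"turn": [0,0,0],"hand": 0.06}]'

```text
time: 31.8
ee_pos: [0.5817, -0.1801, 0.2629]
eef_rot: [1.0, 0.027, 0.001, -0.0]
ft_force: [0.4, 0.7, 0.3]
width: 0.06
```

Emit:
apply_moves --deltas '[{"translation": [-0.02,0.045,0],"turn": [0,0,0],"hand": 0.06},{"translation": [-0.02,0.045,0],"turn": [0,0,0],"hand": 0.06},{"translation": [-0.02,0.045,0],"turn": [0,0,0],"hand": 0.06},{"translation": [-0.01,0.03,0],"turn": [0,0,0],"hand": 0.06},{"translation": [0,0.01,0],"turn": [0,0,0],"hand": 0.06}]'

```text
time: 32.3
ee_pos: [0.5075, 0.0049, 0.2652]
eef_rot: [1.0, 0.029, 0.004, 0.001]
ft_force: [0.8, 0.8, 0.6]
width: 0.0601
```

```bash
python3 look.py m 0.612 -0.25 0.1 90
python3 - <<'E'
from rimfit import *
for n in("top","scene"): print(n,'lid',rf(f"pics/m_{n}.png",n,(.612,-.25),.091,.106))
E
```

```text
[0.5075 0.0049 0.2652] [0.9996 0.0289 0.0039 0.0012] [0.8 0.8 0.6] 0.0601 32.3
top crop 306 63 tcp px [273.5 194.6]
scene crop 165 223 tcp px [294.2 157.7]
top lid (array([ 0.6134, -0.2496]), 311)
scene lid (array([ 0.6117, -0.25  ]), 321)
```

View pics/m.png

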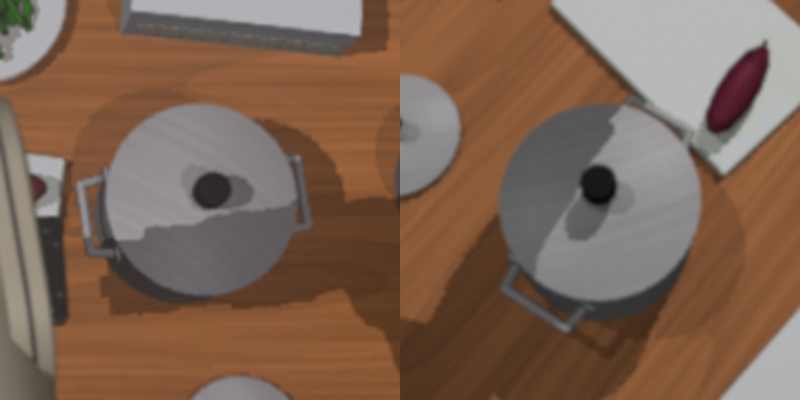

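Lid is level and concentric (top-view centre about px (401,153), scene about px (255,311)), and the pot hasn't moved. Handing in.

Emit:
apply_moves --deltas '[{"translation": [0,0,0],"turn": [0,0,0],"hand": 0.06},{"translation": [0,0,0],"turn": [0,0,0],"hand": 0.06}]'

```text
time: 32.6
ee_pos: [0.5096, 0.0, 0.2647]
eef_rot: [1.0, 0.027, 0.004, 0.001]
ft_force: [0.8, 0.5, -0.0]
width: 0.0601
```

```bash
python3 -c "
from bench import order;print(order.close_job())"
```

```text
the job is handed in; nothing more can be done
None
```

The pot is ready and I handed the job in at about 32.6 s. The steamer plate stands on its legs in the pot and both pumpkin pieces lie flat on it, on opposite sides of the post. The large lid closes the pot. Everything was set down on light contact and released, and the arm is clear.

**Lid and pot:** At set-down the tool height matched the fully seated value exactly (0.1395 m). The last pictures put the lid within about 1 mm of the pot's axis in each view. The pot stayed where it was to within the camera error.

**Pumpkin pieces:** The large piece measured about 7 mm clear of the knob. For the small piece I saw in both pictures that it was clear, but did not measure the gap.

**Disagreements:** The two camera views differed by up to 3 mm on the plate's position in the pot, which is within its 9 mm of room. I did not re-measure the small lid, sweet potato and look-alikes at the end. The arm did not touch them, and nothing looked disturbed where they showed in the pictures.

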